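# Heat-sink clip onto the soldering plate

## Robot

A 7-joint arm with a two-finger parallel gripper is mounted at the origin on the work surface; the furniture and walls round the work are solid. World frame = base frame: x ahead of the robot, y to its left, z up, the work surface at z = 0. Lengths are in m, angles in rad, forces in N, time in s.
With the tool pointing down it reaches from about 0.35 to 0.9 m from the base axis. Payload 8.1 kg.
Tool frame: the origin (TCP) lies at the very end of the fingers, on their centre line; the grasp point (between the pads) lies 19 mm behind it; z points along the fingers, y is the direction in which the jaws open and shut (so a half turn about z gives the same grasp; the last joint's range is limited). The gripper opens to 85 mm and grips with 20 to 120 N. Pads are 22 mm wide; open, the fingers measure 114 mm over their backs; the gripper's body (76 mm by 85 mm) begins 54 mm behind the grasp point. The pads swing forward as they close: fully open they stand 13 mm farther back than shut.
Start: joints at [1.203, 0.434, 0.025, 1.573, -0.012, 1.134, -0.075], TCP at [0.164, -0.603, 0.231] pointing down, gripper open.
Joint ranges: [-2.62, 2.62], [-0.44, 2.09], [-1.27, 1.32], [0.08, 2.57], [-1.32, 4.46], [0.12, 2], [-2.74, 2.74]. Speed limits (rad/s): [2.22, 2.22, 3.01, 3.01, 3.14, 3.14, 3.14].

## Interface

Orientations are given as a unit quaternion [w, x, y, z].
In Python, from bench import monitor, snapshot, manip, recognise gives the robot as it stands. The module is installed in compiled form; this text tells all that it offers.
- The arm moves only by the shell command python3 -m pendant 'ROWS' [FORCE]. ROWS is JSON, a list of rows, each a list of 3 entries, a list of its own where there are three numbers: the turn, a rotation vector about the tool's x, y, z in rad, then the shift along the tool's x, y, z in mm, then the opening in per cent of the stroke, from 0 (shut) to 100 (fully open). A call has 1 to 20 rows; each row shifts and turns the pose as measured when the row begins, along the tool's axes as they then stand; what a row does not reach is not made up. A row lasts 1/10 s, in which the tool goes at most 50 mm and 8.59 degrees, less where a joint would pass 70% of its speed; a pose out of reach is approached as far as the arm can. A call is refused whole if a number of a shift passes 50 or a number of a turn 0.15, either way. A call with a gripper value outside its range is refused whole. The fingers move at their own pace and stop on an object; FORCE is the grip in N (left out, the last holds). Time passes only in rows, so rows that do not move let the fingers close. It gives the time, the measured TCP pose, the force and the opening at its end, in the units of the state.
- monitor.state(): the state, without advancing time (a new reading comes with each control period).
- snapshot(name): name is "side" or "top"; returns a dict with "frame" (400x640x3 uint8, blue, green, red), "vfov" (degrees; the focal length in pixels is half the picture's height over the tangent of half this angle, whatever the lens; pixels are square), "cx", "cy" (the principal point, pixels), "view" (4x4, takes a point from world to camera coordinates). Camera axes: x right, y down, z forward; pixel columns grow to the right and rows downward; lengths in m; the calibration is good to about 2 mm. A picture is of the moment at which its call begins. There is no depth.
- manip.hand_in(): hands the job in, once; it reports no verdict.
Trained networks look in a picture, given as the dict that the camera call returned (one of the last four; its "shot" number tells which), for a name from the list of things; names that differ only in an ending like _2 or _b are one class to them, and where a whole thing is asked for, a point or a joint stands for the part that bears it (a point fixed in the world has none). Each returns a list of dicts, best first, with "score" (0 to 1); they miss things now and then, are a little off and sometimes report something else, mostly with a low value. They report only what shows in the picture. A call takes as long as a camera call.
- recognise(target, picture): "rect" ([left, top, right, bottom] as shares, 0 to 1, of the picture: columns of its width, rows of its height, round what is visible of it).
The state is a dict: "time_s": time; "joint_positions": joint angles; "joint_vel": joint speeds; "joint_efforts": joint torques, N m; "eef_pos": TCP position; "orientation": TCP orientation; "contact_force": force on the tool from outside, world axes, zero at the start; "ft_torque": the same for the moment, N m; "width": opening from 0.0 (shut) to 1.0 (fully open).
Only numpy, scipy, OpenCV 4.12 (cv2) and the standard library are available. Lean on these libraries where they do the work, as an engineer would, in place of code of your own. Each camera call takes 0.05 s, during which the arm holds its last target.

## Task

Put the spring clip on the brass plate as a heat sink: its handles are boxed in by the wooden rest, so lift it out by its middle and set it down on the black rubber mat, and let go. Then take it by its two handles, squeeze it open, and let it spring shut on the tongue at the end of the upright brass plate, so that the jaw pads are fully over the tongue's end edge, half-way up it, with the clip level and in line with the plate and hanging there by its jaws alone. Leave the bottle, the canister and the lump of wax where they are.

Things in the scene. Friction and masses are not known exactly. Their poses are not given: they have to be found in the camera images.
- clip_mid (a point): Spring clip, bare steel with black rubber handles, lying on its side: 95 mm long, 24 mm high, about 80 g. The point is its middle, half-way up (12 mm above its underside), in the steel bracket that joins its two levers. x towards the jaws, y across, z up. Bracket: x -10 to +10 mm, 28 mm across y; pinching it does not work the clip.
- clip_jaws (a point): midway between the clip's two jaw pads: 36 mm ahead (x) of its middle, same height, same axes. Pads 20 mm high, 12 mm long; jaw tips at 42 mm from the middle; shut, the jaws are about 25 mm across outside; the throat between them is clear back to 10 mm from the middle. Squeezed fully open, the pads are about 22 mm apart.
- clip_handles (a point): midway between the clip's two handles where they are best squeezed: 42 mm behind (-x) its middle, same height and axes. Handles 6 mm thick, 23 mm high, splayed: about 50 mm across outside here, 55 mm at their ends 10 mm further back. Pressed together (4 N to start, 15 N at the stop, then parallel and 24 mm across) they open the jaws; released, they spring back.
- jaw_left (a joint): opening angle of each jaw lever of the clip (both move alike): 0 = shut and empty, about 0.06 rad = gripping the 6 mm brass plate, 0.3 rad = squeezed fully open
- rest_pocket (a point): Wooden rest, fixed, in which the clip starts, level, jaws sticking out. The point: top of its 6 mm floor, under the clip's bracket; x the way the jaws point. Upright cheeks 42 mm high flank both handles with 5 mm of play (x -62 to -14 mm, out to 47 mm each side): no room for fingers at the handles. Beside the bracket all is free: ahead of x = -10 mm the floor is only 22 mm wide.
- mat_top (a point): centre of the top of a flat black rubber mat, fixed, 100 (x) x 90 (y) x 3 mm, top 3 mm above the bench, between rest and stand: the clear place where the clip can be put down, free for a gripper
- tongue (a point): Tongue, 25 mm long and 32 mm high, jutting freely towards the robot from the end of a 6 mm thick upright brass plate. The point: middle of its end edge, 50 mm above the bench. x runs from that edge along the tongue into the plate, y across the thickness, z up. From x = 25 mm on the plate stands 80 mm above the bench. Under and beside the tongue all is free.
- stand_base (a point): low fixed steel soldering stand that holds the brass plate: centre of its foot, 85 mm along x from the tongue's edge, same axes as the tongue. Base 105 (x) x 70 (y) x 14 mm, with clamping cheeks to 40 mm high, 54 mm wide over the screw heads, from x = -30 to 40 mm
- bottle_mid (a point): bystander: small round bottle, 42 mm across, 85 mm high, loose; the point is its middle, half-way up
- canister_mid (a point): bystander: small black round canister, 34 mm across, 47 mm high, loose; the point is its middle, half-way up
- wax_mid (a point): bystander: round lump of beeswax, 44 mm across, 22 mm high, loose; the point is its middle, half-way up

How it is judged:
By the outcome, as a careful person would: the job done as asked, in the order asked, and still so for the second after the job is handed in, with the robot touching nothing.
It also fails if it takes over 50 s, if anything falls off the work surface, if the arm or the gripper's body presses on something with over 40 N, if the wrist force passes 120 N, or if a joint passes its speed limit or range.

## Working session

There is one attempt and no reset: what is moved stays moved. The work goes in short steps, Python scripts to look and compute and a shell command to move; the robot and the scene stay as the last step left them, time stands still between calls to the robot, and variables do not carry over. Pictures are saved under pics/ and viewed, and the job is handed in when it is done.

```bash
mkdir -p pics; ls; cat > h.py <<'E'
import numpy as np, cv2
from bench import monitor, snapshot, manip, recognise
def cam(p):
    h,w=p["frame"].shape[:2]; f=h/2/np.tan(np.radians(p["vfov"])/2); return f,p["cx"],p["cy"],np.array(p["view"])
def proj(p,X):
    f,cx,cy,V=cam(p); c=V[:3,:3]@np.array(X)+V[:3,3]; return np.array([cx+f*c[0]/c[2],cy+f*c[1]/c[2]])
def ray(p,uv):
    f,cx,cy,V=cam(p); R=V[:3,:3]; o=-R.T@V[:3,3]; d=R.T@np.array([(uv[0]-cx)/f,(uv[1]-cy)/f,1]); return o,d/np.linalg.norm(d)
def atz(p,uv,z):
    o,d=ray(p,uv); return o+d*(z-o[2])/d[2]
def tri(p1,u1,p2,u2):
    o1,d1=ray(p1,u1);o2,d2=ray(p2,u2)
    A=np.stack([d1,-d2],1); t=np.linalg.lstsq(A,o2-o1,rcond=None)[0]
    a=o1+t[0]*d1;b=o2+t[1]*d2; return (a+b)/2,np.linalg.norm(a-b)
E
python3 - <<'E'
from h import *
np.set_printoptions(precision=4,suppress=True)
print(monitor.state())
for n in ["side","top"]:
    p=snapshot(n); cv2.imwrite(f"pics/{n}0.png",p["frame"]); print(n,cam(p)[:3],p["view"].__class__, np.array(p["view"]), ray(p,(320,200)), p.keys())
    for t in ["clip_mid","clip_jaws","clip_handles","rest_pocket","mat_top","tongue","stand_base","bottle_mid","canister_mid","wax_mid"]:
        r=recognise(t,p); print(t,[(round(x["score"],2),[round(v*s,1) for v,s in zip(x["rect"],[640,400,640,400])]) for x in r[:2]])
E
```

```text
pics
{'time_s': 0.0, 'joint_positions': array([ 1.2034,  0.4352,  0.025 ,  1.5741, -0.0116,  1.134 , -0.0751]), 'joint_vel': array([-0.0003, -0.    ,  0.0001,  0.0015,  0.0008, -0.0011,  0.0002]), 'joint_efforts': array([  0.001 , -67.0467,   1.0255, -31.6222,   0.0155,   0.0126,
         0.0001]), 'eef_pos': array([ 0.1634, -0.6027,  0.2305]), 'orientation': array([-0.0008,  0.9913,  0.132 , -0.0002]), 'contact_force': array([0.2486, 0.209 , 0.675 ]), 'ft_torque': array([ 0.0108, -0.0093,  0.0022]), 'width': 1.0007809926664306}
side (np.float64(399.722727739066), 320.0436042945732, 197.29631438450048) <class 'numpy.ndarray'> [[ 0.9893  0.1443  0.02   -0.5198]
 [ 0.0907 -0.503  -0.8595  0.0281]
 [-0.1139  0.8521 -0.5108  0.9386]
 [ 0.      0.      0.      1.    ]] (array([ 0.6186, -0.7108,  0.514 ]), array([-0.1134,  0.8487, -0.5166])) dict_keys(['frame', 'vfov', 'cx', 'cy', 'view', 'shot'])
clip_mid [(0.66, [352.6, 258.1, 404.9, 279.9])]
clip_jaws [(0.57, [351.1, 257.1, 400.8, 281.3])]
clip_handles [(0.58, [348.9, 258.9, 401.6, 280.8])]
rest_pocket [(0.78, [338.8, 248.8, 389.3, 299.
[... 716 characters left out ...]
])) dict_keys(['frame', 'vfov', 'cx', 'cy', 'view', 'shot'])
clip_mid [(0.75, [382.8, 134.1, 405.7, 173.3])]
clip_jaws [(0.86, [379.5, 132.7, 404.2, 176.9])]
clip_handles [(0.94, [380.3, 133.1, 409.9, 176.0])]
rest_pocket [(0.62, [367.6, 142.8, 417.9, 183.9]), (0.28, [224.5, 115.8, 262.5, 181.6])]
mat_top [(0.7, [279.6, 185.1, 326.2, 239.1]), (0.38, [367.6, 142.8, 416.3, 183.0])]
tongue [(0.7, [226.5, 117.1, 262.9, 182.4])]
stand_base [(0.61, [223.9, 117.1, 262.8, 180.2])]
bottle_mid [(0.9, [292.9, 116.8, 313.8, 144.7]), (0.65, [278.6, 275.8, 298.7, 293.0])]
canister_mid [(0.57, [367.4, 141.4, 419.0, 186.0]), (0.5, [281.5, 278.6, 297.0, 293.2])]
wax_mid [(0.61, [230.1, 237.9, 249.8, 261.4])]
```

```bash
python3 - <<'E'
import cv2
a=cv2.imread("pics/side0.png");b=cv2.imread("pics/top0.png")
cv2.imwrite("pics/side0c.png",cv2.resize(a[150:310,240:440],None,fx=4,fy=3.75,interpolation=cv2.INTER_CUBIC))
cv2.imwrite("pics/top0c.png",cv2.resize(b[100:300,210:430],None,fx=3.6,fy=3,interpolation=cv2.INTER_CUBIC))
E
```

```text
(no output)
```

View pics/side0.png

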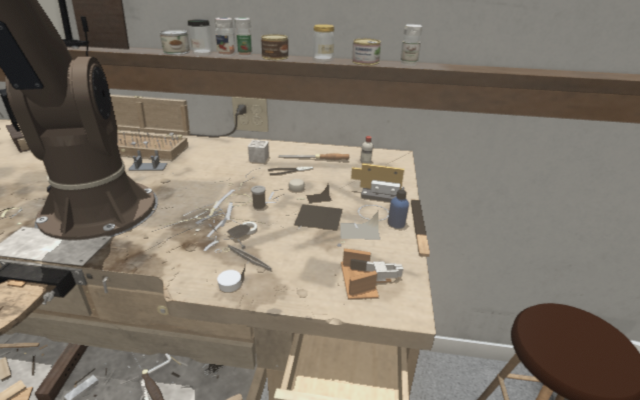

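View pics/top0.png

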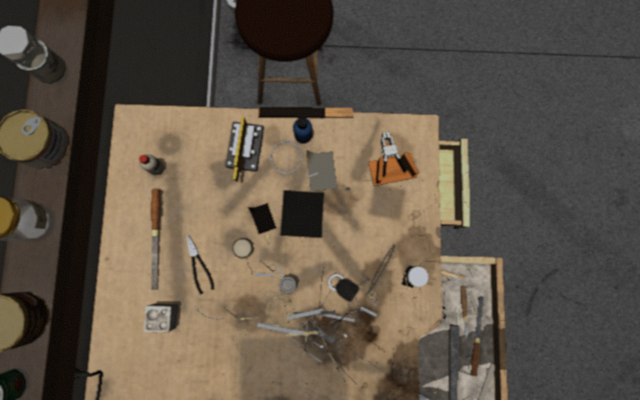

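```bash
python3 - <<'E'
import cv2
a=cv2.imread("pics/side0.png");b=cv2.imread("pics/top0.png")
cv2.imwrite("pics/side0d.png",cv2.resize(a[150:300,250:450],None,fx=4,fy=4,interpolation=cv2.INTER_CUBIC))
cv2.imwrite("pics/top0d.png",cv2.resize(b[105:255,220:420],None,fx=4,fy=4,interpolation=cv2.INTER_CUBIC))
E
```

```text
(no output)
```

View pics/side0d.png

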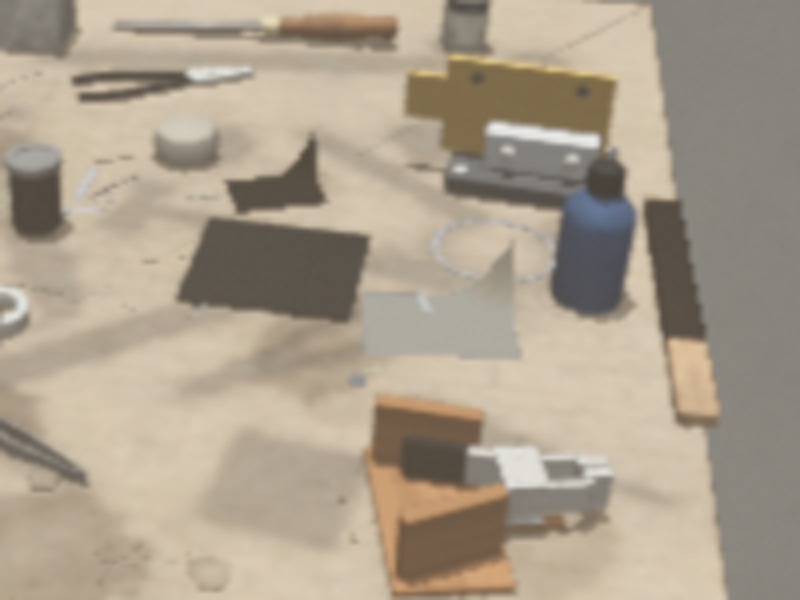

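View pics/top0d.png

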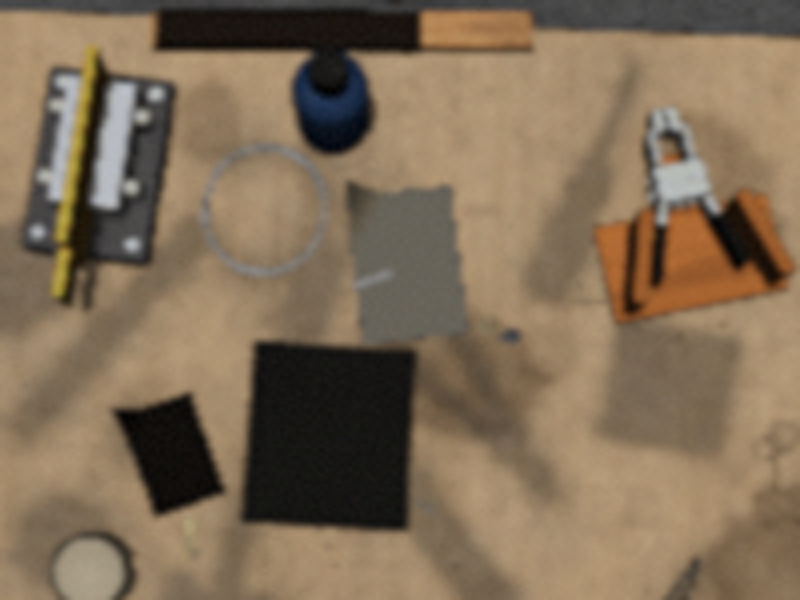

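```bash
python3 - <<'E'
from h import *
np.set_printoptions(precision=4,suppress=True)
s=snapshot("side");t=snapshot("top")
S=lambda x,y:(250+x/4-.375,150+y/4-.375)
T=lambda x,y:(220+x/4-.375,105+y/4-.375)
print("bracket top",atz(t,T(682,182),.030), atz(s,S(522,466),.030))
print("jaw tip top",atz(t,T(664,112),.028))
h1=atz(t,T(657,285),.029);h2=atz(t,T(740,262),.029);print("handles",h1,h2,(h1+h2)/2,np.linalg.norm(h1-h2))
for n,a in [("mat",[(257,343),(414,350),(407,528),(245,520)])]:
    c=[atz(t,T(*x),.003) for x in a];print(n,c,np.mean(c,0))
c=[atz(s,S(*x),.003) for x in [(210,218),(370,237),(350,321),(178,300)]];print(c,np.mean(c,0))
print("tongue top corner tri",tri(s,S(407,72),t,T(62,272)))
for k,z in [((407,72),.066),((405,113),.034),((447,57),.080),((615,77),.080)]: print("side",k)
# plate top edge far/near corner
for uv in [(92,48),(98,48),(76,210),(84,212)]: print("top",uv,atz(t,T(*uv),.08))
for uv in [(57,297),(70,297),(60,255),(72,255)]: print("top tongue",uv,atz(t,T(*uv),.066))
print("base corners",[atz(t,T(*x),.014) for x in [(54,68),(175,84),(149,263),(24,247)]])
for n,uv,u2 in [("bottle",(S(590,245)),T(331,100))]: print(n,tri(s,uv,t,u2))
E
```

```text
bracket top [ 0.6542 -0.1282  0.03  ] [ 0.6558 -0.1298  0.03  ]
jaw tip top [ 0.694  -0.1186  0.028 ]
handles [ 0.5968 -0.1148  0.029 ] [ 0.6109 -0.16    0.029 ] [ 0.6038 -0.1374  0.029 ] 0.047314359344093324
mat [array([0.5627, 0.1014, 0.003 ]), array([0.5614, 0.0148, 0.003 ]), array([0.4635, 0.0163, 0.003 ]), array([0.4654, 0.1042, 0.003 ])] [0.5133 0.0592 0.003 ]
[array([0.4665, 0.1019, 0.003 ]), array([0.5645, 0.0975, 0.003 ]), array([0.562 , 0.0093, 0.003 ]), array([0.4648, 0.0129, 0.003 ])] [0.5144 0.0554 0.003 ]
tongue top corner tri (array([0.5807, 0.1979, 0.0664]), np.float64(0.011475515055662685))
side (407, 72)
side (405, 113)
side (447, 57)
side (615, 77)
top (92, 48) [0.702  0.1876 0.08  ]
top (98, 48) [0.7021 0.1845 0.08  ]
top (76, 210) [0.6161 0.1912 0.08  ]
top (84, 212) [0.6152 0.1871 0.08  ]
top tongue (57, 297) [0.5734 0.2009 0.066 ]
top tongue (70, 297) [0.5736 0.1942 0.066 ]
top tongue (60, 255) [0.5955 0.2006 0.066 ]
top tongue (72, 255) [0.5956 0.1944 0.066 ]
base corners [array([0.7122, 0.2192, 0.014 ]), array([0.7053, 0.1517, 0.014 ]), array([0.6034, 0.1613, 0.014 ]), array([0.6102, 0.2298, 0.014 ])]
bottle (array([0.6917, 0.0643, 0.0329]), np.float64(0.0026947509724573756))
```

```bash
cat >> h.py <<'E'
def zoom(p,name,x0,y0,x1,y1,k,pts=()):
    im=cv2.resize(p["frame"][y0:y1,x0:x1],None,fx=k,fy=k,interpolation=cv2.INTER_CUBIC)
    for q in pts:
        u=proj(p,q); cv2.circle(im,(int((u[0]-x0+.5)*k),int((u[1]-y0+.5)*k)),3,(0,0,255),-1)
    cv2.imwrite(f"pics/{name}.png",im)
def fr(o,yaw,l):
    c,s=np.cos(yaw),np.sin(yaw); return np.array([o[0]+c*l[0]-s*l[1],o[1]+s*l[0]+c*l[1],o[2]+l[2]])
from scipy.spatial.transform import Rotation as Rn
def goto(x,y,z,yaw):
    st=monitor.state(); q=st["orientation"]; R=Rn.from_quat([q[1],q[2],q[3],q[0]]); 
    Rt=Rn.from_matrix(np.array([[np.cos(yaw),np.sin(yaw),0],[np.sin(yaw),-np.cos(yaw),0],[0,0,-1]]))
    d=R.inv().apply(np.array([x,y,z])-st["eef_pos"])*1e3
    print("t",round(st["time_s"],2),"pos",st["eef_pos"].round(4),"F",np.round(st["contact_force"],1),"w",round(st["width"],3),"\nshift",d.round(1),"turn",(R.inv()*Rt).as_rotvec().round(3), "j",st["joint_positions"].round(2))
E
python3 - <<'E'
from h import *
np.set_printoptions(precision=4,suppress=True)
s=snapshot("side");t=snapshot("top")
a=np.radians(12);o=np.array([.654,-.128,.018])
pts=[fr(o,a,l) for l in [(42,10,12),(42,-10,12),(10,14,12),(10,-14,12),(-10,14,12),(-10,-14,12),(-52,27,12),(-52,-27,12)] for l in [np.array(l)/1e3]]
zoom(t,"clipt",360,120,430,190,8,pts); zoom(s,"clips",330,240,420,310,8,pts)
b=np.radians(-5.5);o=np.array([.573,.198,.05])
pts=[fr(o,b,np.array(l)/1e3) for l in [(0,3,16),(0,-3,16),(0,0,-16),(25,0,16),(25,3,30),(25,-3,30),(32.5,35,-36),(32.5,-35,-36),(137.5,35,-36),(137.5,-35,-36)]]
zoom(t,"tongt",220,110,280,190,8,pts); zoom(s,"tongs",340,155,410,210,8,pts)
goto(.657,-.1274,.15,np.radians(12))
E
```

```text
t 1.3 pos [ 0.1635 -0.6032  0.2313] F [ 0.2 -0.5 -0.6] w 1.002 
shift [ 600.8 -330.2   81.3] turn [-0.     0.     0.055] j [ 1.2   0.43  0.03  1.57 -0.01  1.13 -0.08]
```

View pics/clipt.png

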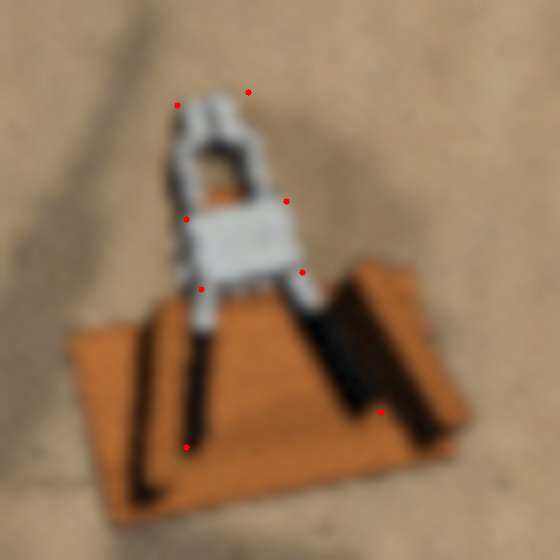

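View pics/clips.png

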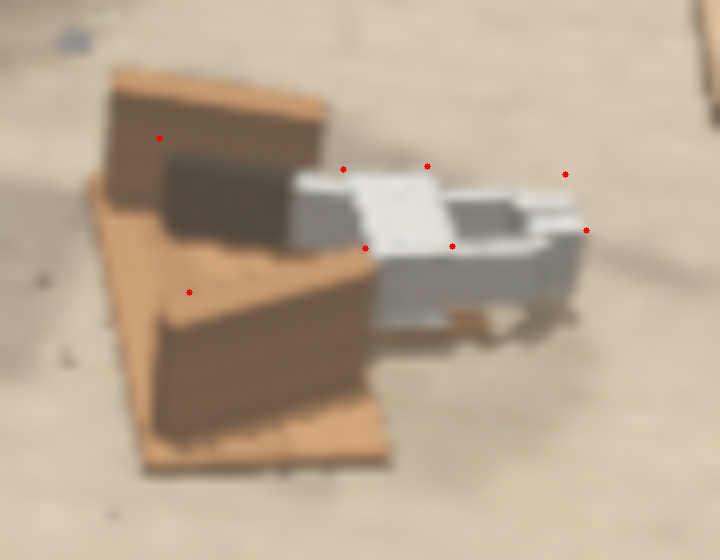

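View pics/tongt.png

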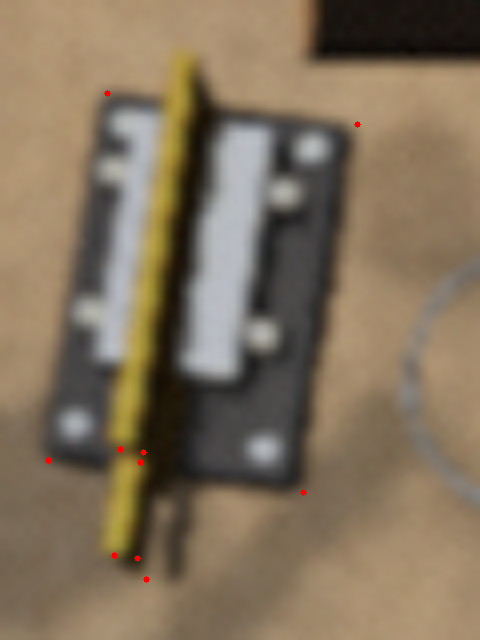

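View pics/tongs.png

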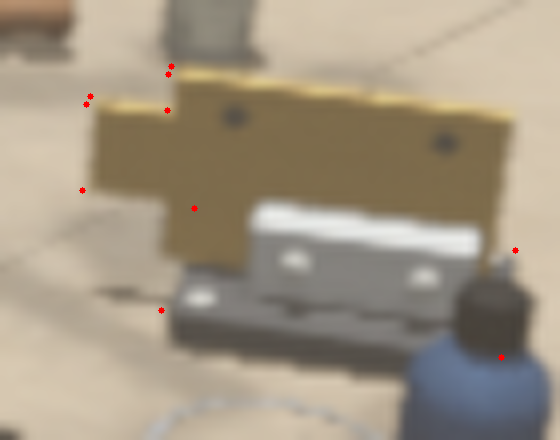

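```bash
python3 -m pendant '[[[0,0,0],[43,-23.5,0],60],[[0,0,0],[43,-23.5,0],60],[[0,0,0],[43,-23.5,0],60],[[0,0,0],[43,-23.5,0],60],[[0,0,0],[43,-23.5,0],60],[[0,0,0],[43,-23.5,0],60],[[0,0,0],[43,-23.5,0],60],[[0,0,0],[43,-23.5,0],60],[[0,0,0],[43,-23.5,0],60],[[0,0,0],[43,-23.5,0],60],[[0,0,0],[43,-23.5,5],60],[[0,0,0],[43,-23.5,5],60]]' 40; python3 -c "
from h import *
goto(.6567,-.1285,.10,np.radians(12))"
```

```text
time_s: 2.5
eef_pos: [0.5938, -0.1973, 0.2212]
orientation: [0.004, 0.992, 0.123, 0.0]
contact_force: [0.5, -1.2, 0.3]
width: 0.599
t 2.5 pos [ 0.5938 -0.1973  0.2212] F [ 0.5 -1.2  0.3] w 0.599 
shift [ 77.8 -52.3 120.8] turn [0.008 0.    0.037] j [ 0.34  0.45 -0.16  1.58  0.08  1.12 -1.16]
```

```bash
python3 -m pendant '[[[0.004,0,0.02],[26,-17.5,40],60],[[0.004,0,0.017],[26,-17.5,40],60],[[0,0,0],[20,-13,30],60],[[0,0,0],[0,0,0],60]]' 40; python3 -c "
from h import *
goto(.6567,-.1285,.10,np.radians(12))"
```

```text
time_s: 2.9
eef_pos: [0.6596, -0.1245, 0.1113]
orientation: [-0.002, 0.994, 0.109, 0.003]
contact_force: [-0.0, 0.1, -0.2]
width: 0.6
t 2.9 pos [ 0.6596 -0.1245  0.1113] F [-0.   0.1 -0.2] w 0.6 
shift [-3.8  3.3 11.3] turn [-0.003 -0.007  0.009] j [ 0.21  0.62 -0.16  1.57  0.11  0.95 -1.33]
```

```bash
python3 -m pendant '[[[-0.003,-0.007,-0.009],[-3.8,3.3,11],60],[[0,0,0],[0,0,15],60],[[0,0,0],[0,0,0],60]]' 40; python3 -c "
from h import *
goto(.6567,-.1285,.010,np.radians(12))
s=snapshot('side');t=snapshot('top')
T=monitor.state()['eef_pos']
zoom(t,'a1t',330,100,450,200,6,[T]); zoom(s,'a1s',310,190,430,310,5,[T])"
```

```text
time_s: 3.2
eef_pos: [0.656, -0.1309, 0.0843]
orientation: [0.001, 0.994, 0.114, -0.0]
contact_force: [0.6, 0.4, -0.6]
width: 0.599
t 3.2 pos [ 0.656  -0.1309  0.0843] F [ 0.6  0.4 -0.6] w 0.599 
shift [ 1.3 -2.4 74.3] turn [0.002 0.001 0.018] j [ 0.21  0.65 -0.15  1.6   0.12  0.9  -1.33]
```

View pics/a1t.png

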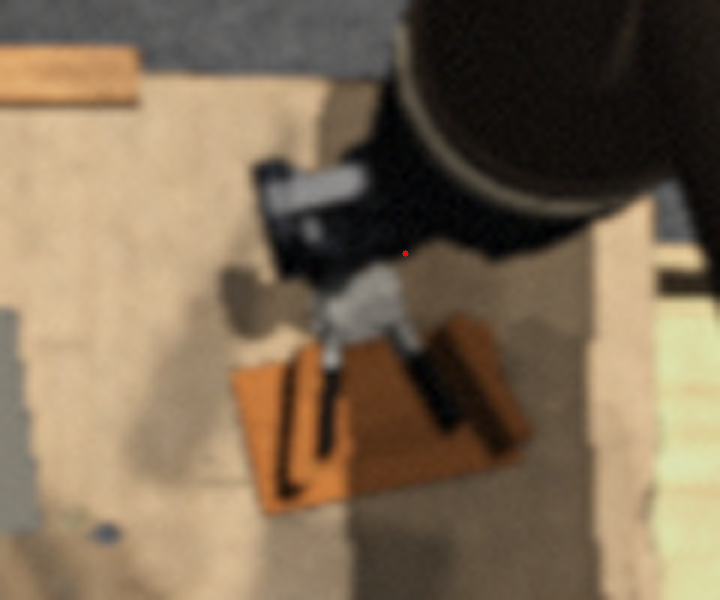

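View pics/a1s.png

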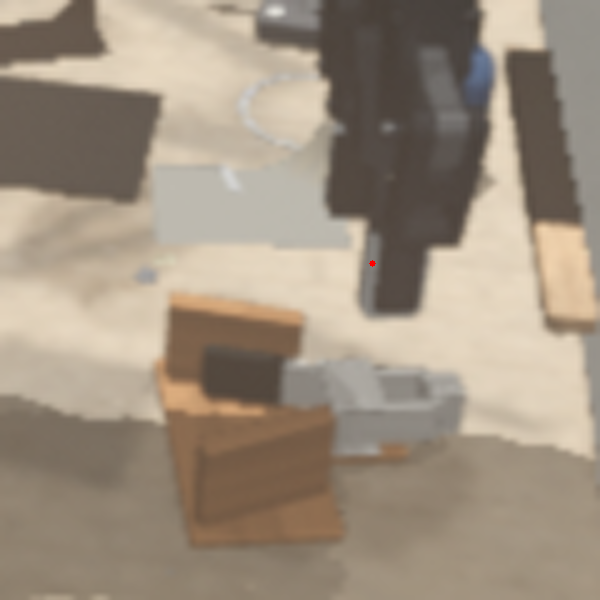

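```bash
python3 -m pendant '[[[0,0,0.01],[1.3,-2.4,0],60],[[0,0,0],[0,0,0],60],[[0,0,0],[0,0,20],60],[[0,0,0],[0,0,0],60]]' 40; python3 -c "
from h import *
goto(.6567,-.1285,.010,np.radians(12))"
```

```text
time_s: 3.7
eef_pos: [0.6598, -0.1305, 0.0701]
orientation: [0.003, 0.994, 0.107, 0.004]
contact_force: [0.4, 0.2, -0.9]
width: 0.599
t 3.7 pos [ 0.6598 -0.1305  0.0701] F [ 0.4  0.2 -0.9] w 0.599 
shift [-3.  -3.  60.1] turn [ 0.006 -0.007  0.004] j [ 0.21  0.67 -0.14  1.61  0.12  0.87 -1.34]
```

```bash
python3 -m pendant '[[[0.005,-0.005,0],[-2.5,-2.5,20],60],[[0,0,0],[0,0,0],60]]'; python3 -m pendant '[[[0,0,0],[0,0,0],60]]';python3 -m pendant '[[[0,0,0],[0,0,0],60]]'; python3 -c "
from h import *
goto(.6567,-.1285,.010,np.radians(12))"
```

```text
time_s: 3.9
eef_pos: [0.658, -0.1289, 0.052]
orientation: [0.001, 0.994, 0.106, 0.002]
contact_force: [-0.9, -0.0, -0.3]
width: 0.603
time_s: 4.0
eef_pos: [0.6589, -0.1291, 0.0535]
orientation: [0.001, 0.994, 0.106, 0.003]
contact_force: [0.0, -0.1, 0.5]
width: 0.599
time_s: 4.1
eef_pos: [0.6594, -0.1292, 0.0545]
orientation: [0.001, 0.994, 0.106, 0.004]
contact_force: [0.4, -0.5, 0.3]
width: 0.6
t 4.1 pos [ 0.6594 -0.1292  0.0545] F [ 0.4 -0.5  0.3] w 0.6 
shift [-2.8 -1.4 44.5] turn [ 0.003 -0.007  0.004] j [ 0.21  0.68 -0.14  1.62  0.12  0.84 -1.35]
```

```bash
python3 -m pendant '[[[0.003,-0.004,0],[-2.5,-1.2,16],60],[[0,0,0],[-1,0,16],60],[[0,0,0],[-1,0,10],60]]'; python3 -c "
from h import *
goto(.6567,-.1285,.010,np.radians(12))"
```

```text
time_s: 4.4
eef_pos: [0.6575, -0.1294, 0.0138]
orientation: [0.001, 0.994, 0.106, 0.005]
contact_force: [-0.3, -0.6, 0.5]
width: 0.6
t 4.4 pos [ 0.6575 -0.1294  0.0138] F [-0.3 -0.6  0.5] w 0.6 
shift [-0.6 -1.   3.8] turn [ 0.002 -0.009  0.003] j [ 0.2   0.73 -0.14  1.65  0.13  0.76 -1.35]
```

```bash
python3 -m pendant '[[[0,-0.006,0],[-1,-1,5],60],[[0,-0.004,0],[-0.6,0,1],30],[[0,0,0],[-0.6,0,1],25],[[0,0,0],[-0.6,0,1],20],[[0,0,0],[-0.6,0,1],20]]' 40; python3 -c "
from h import *
goto(.6567,-.1285,.010,np.radians(12))
s=snapshot('side');t=snapshot('top')
T=monitor.state()['eef_pos']
zoom(t,'a2t',330,100,450,200,6,[T]); zoom(s,'a2s',310,190,430,310,5,[T])"
```

```text
time_s: 4.9
eef_pos: [0.6543, -0.1288, 0.0043]
orientation: [0.001, 0.994, 0.106, -0.001]
contact_force: [-0.4, 0.6, 5.7]
width: 0.319
t 4.9 pos [ 0.6543 -0.1288  0.0043] F [-0.4  0.6  5.7] w 0.319 
shift [ 2.4  0.2 -5.7] turn [0.002 0.002 0.004] j [ 0.2   0.74 -0.13  1.65  0.14  0.76 -1.36]
```

View pics/a2s.png

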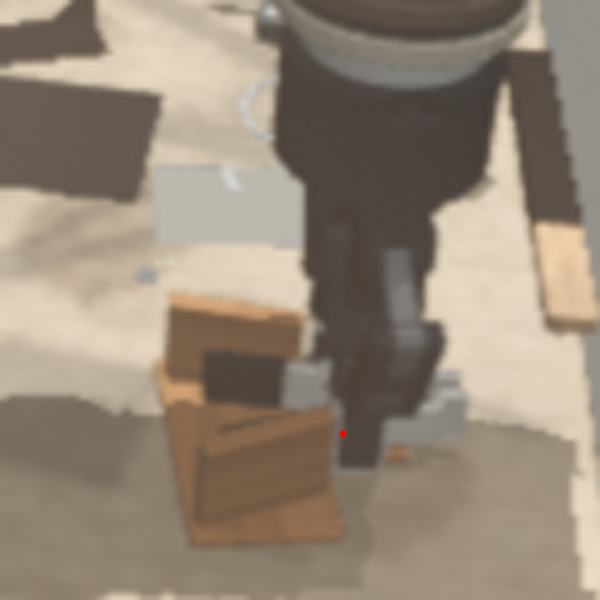

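```bash
python3 -m pendant '[[[0,0,0],[0,0,-6],10],[[0,0,0],[-0.5,0,-15],10],[[0,0,0],[-0.5,0,-20],10],[[0,0,0],[-0.5,0,-25],10],[[0,0,0],[-0.5,0,-25],10]]' 40; python3 -c "
from h import *
goto(.519,.058,.085,np.radians(-5.5))
s=snapshot('side');t=snapshot('top')
T=monitor.state()['eef_pos']
zoom(t,'a3t',330,100,450,200,6,[T]); zoom(s,'a3s',310,190,430,310,5,[T])"
```

```text
time_s: 5.5
eef_pos: [0.6505, -0.1286, 0.0987]
orientation: [0.0, 0.994, 0.107, -0.003]
contact_force: [0.5, 0.2, -0.3]
width: 0.325
t 5.5 pos [ 0.6505 -0.1286  0.0987] F [ 0.5  0.2 -0.3] w 0.325 
shift [ -88.8 -210.3   14.2] turn [0.001 0.006 0.31 ] j [ 0.21  0.63 -0.15  1.6   0.11  0.93 -1.34]
```

View pics/a3s.png

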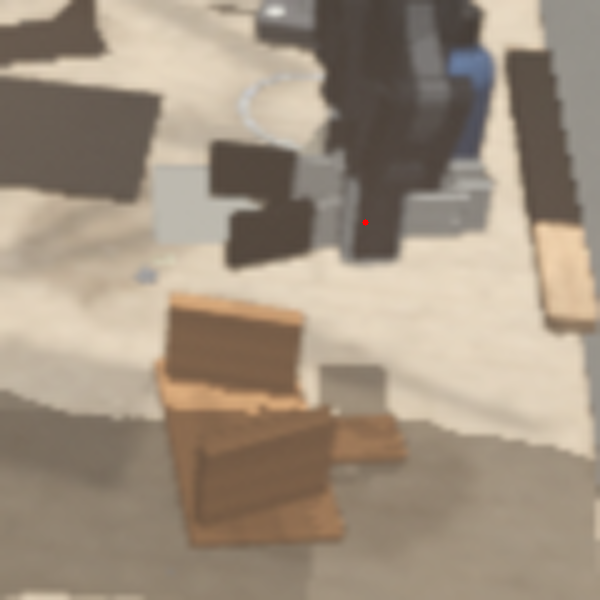

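```bash
python3 -m pendant '[[[0,0,0],[-18,-38,0],10],[[0,0,0],[-18,-38,0],10],[[0,0,0],[-18,-38,0],10],[[0,0,0],[-18,-38,0],10],[[0,0,0],[-10,-30,0],10],[[0,0,0.12],[0,0,0],10],[[0,0,0.12],[0,0,0],10],[[0,0,0.05],[0,0,0],10]]' 40; python3 -c "
from h import *
goto(.519,.058,.085,np.radians(-5.5))"
```

```text
time_s: 6.4
eef_pos: [0.5302, 0.0366, 0.1057]
orientation: [0.002, 0.999, -0.043, 0.004]
contact_force: [0.4, -0.2, -0.6]
width: 0.32
t 6.4 pos [0.5302 0.0366 0.1057] F [ 0.4 -0.2 -0.6] w 0.32 
shift [-13.2 -20.4  20.6] turn [ 0.003 -0.007  0.009] j [-0.09  0.43 -0.11  1.94  0.07  0.77 -1.9 ]
```

```bash
python3 -m pendant '[[[0.002,-0.006,0.005],[-13,-20,0],10],[[0,0,0],[-1,0,20],10],[[0,0,0],[-1,0,20],10],[[0,0,0],[-1,0,20],10]]' 40; python3 -c "
from h import *
goto(.519,.058,.010,np.radians(-5.5))"
```

```text
time_s: 6.8
eef_pos: [0.5185, 0.0598, 0.0487]
orientation: [-0.001, 0.999, -0.047, 0.005]
contact_force: [-0.1, -0.6, -0.6]
width: 0.317
t 6.8 pos [0.5185 0.0598 0.0487] F [-0.1 -0.6 -0.6] w 0.317 
shift [ 0.3  1.8 38.7] turn [-0.002 -0.009  0.002] j [-0.14  0.5  -0.1   2.01  0.09  0.62 -1.97]
```

```bash
python3 -m pendant '[[[0,-0.008,0],[0,1.5,15],10],[[0,-0.004,0],[-0.5,0,16],10],[[0,0,0],[-0.5,0,4],10]]' 40; python3 -c "
from h import *
goto(.519,.058,.003,np.radians(-5.5))"
```

```text
time_s: 7.1
eef_pos: [0.5166, 0.0581, 0.0115]
orientation: [-0.001, 0.999, -0.047, -0.003]
contact_force: [-0.0, 0.0, -0.5]
width: 0.32
t 7.1 pos [0.5166 0.0581 0.0115] F [-0.   0.  -0.5] w 0.32 
shift [ 2.4 -0.1  8.5] turn [-0.001  0.006  0.002] j [-0.14  0.57 -0.1   2.03  0.09  0.56 -1.97]
```

```bash
python3 -m pendant '[[[0,0.003,0],[1,0,4],10],[[0,0,0],[-0.5,0,3],10]]' 40;  python3 -m pendant '[[[0,0,0],[-0.5,0,3],10]]' 40; python3 -m pendant '[[[0,0,0],[-0.5,0,2],10]]' 40;python3 -c "
from h import *
goto(.519,.058,.003,np.radians(-5.5))"
```

```text
time_s: 7.3
eef_pos: [0.5177, 0.0578, 0.0046]
orientation: [-0.0, 0.999, -0.047, -0.001]
contact_force: [-0.3, -0.7, -1.1]
width: 0.321
time_s: 7.4
eef_pos: [0.5177, 0.0578, 0.0026]
orientation: [-0.001, 0.999, -0.047, -0.001]
contact_force: [-13.8, -1.8, 58.1]
width: 0.318
time_s: 7.5
eef_pos: [0.5177, 0.0579, 0.0027]
orientation: [-0.001, 0.999, -0.047, 0.0]
contact_force: [-10.9, -1.6, 40.7]
width: 0.321
t 7.5 pos [0.5177 0.0579 0.0027] F [-10.9  -1.6  40.7] w 0.321 
shift [ 1.3 -0.2 -0.3] turn [-0.001 -0.     0.002] j [-0.15  0.58 -0.09  2.04  0.1   0.53 -1.97]
```

```bash
python3 -m pendant '[[[0,0,0],[0,0,-1],10],[[0,0,0],[0,0,0],45],[[0,0,0],[0,0,0],60],[[0,0,0],[-0.5,0,-8],60],[[0,0,0],[-0.5,0,-25],80],[[0,0,0],[-0.5,0,-25],85]]' 40;python3 -c "
from h import *
goto(.519,.058,.1,np.radians(-5.5))"
```

```text
time_s: 8.1
eef_pos: [0.5151, 0.0578, 0.0635]
orientation: [-0.0, 0.999, -0.047, -0.001]
contact_force: [-0.2, 0.3, -0.1]
width: 0.85
t 8.1 pos [0.5151 0.0578 0.0635] F [-0.2  0.3 -0.1] w 0.85 
shift [  3.8  -0.6 -36.5] turn [-0.     0.002  0.002] j [-0.13  0.48 -0.11  2.    0.08  0.67 -1.96]
```

```bash
python3 -m pendant '[[[0,0,0],[0,0,-40],85],[[0,0,0],[-20,35,-25],85],[[0,0,0],[-30,38,0],85],[[0,0,0],[-30,38,0],85],[[0,0,0],[-30,38,0],85],[[0,0,0],[0,0,0],85]]' 40;python3 -c "
from h import *
np.set_printoptions(precision=4,suppress=True)
a=np.radians(-5.5);o=np.array([.5177,.058,.015])
pts=[fr(o,a,np.array(l)/1e3) for l in [(42,10,12),(42,-10,12),(10,14,12),(10,-14,12),(-10,14,12),(-10,-14,12),(-52,27,12),(-52,-27,12)]]
goto(.519,.058,.1,np.radians(-5.5))
s=snapshot('side');t=snapshot('top')
zoom(t,'b1t',270,160,350,250,8); zoom(s,'b1s',285,180,365,240,9)
zoom(t,'b1tm',270,160,350,250,8,pts); zoom(s,'b1sm',285,180,365,240,9,pts)
for p in (s,t):
  for n in ['clip_mid','bottle_mid','canister_mid','wax_mid']:
    print(n,[(round(x['score'],2),[round(v*k,1) for v,k in zip(x['rect'],[640,400,640,400])]) for x in recognise(n,p)[:2]])
"
```

```text
time_s: 8.7
eef_pos: [0.3908, -0.0827, 0.1363]
orientation: [-0.001, 0.999, -0.045, 0.004]
contact_force: [0.6, -0.0, -0.3]
width: 0.849
t 8.7 pos [ 0.3908 -0.0827  0.1363] F [ 0.6 -0.  -0.3] w 0.849 
shift [ 114.6 -151.6   37.6] turn [-0.003 -0.008  0.005] j [ 0.15  0.2  -0.09  2.21  0.02  0.73 -1.61]
clip_mid [(0.68, [301.7, 202.7, 335.0, 212.5]), (0.37, [290.9, 175.3, 304.4, 189.7])]
bottle_mid [(0.72, [388.2, 188.1, 408.7, 227.8])]
canister_mid [(0.56, [250.5, 185.7, 267.4, 206.6])]
wax_mid [(0.63, [289.8, 178.3, 303.6, 189.9])]
clip_mid [(0.68, [289.4, 190.2, 311.5, 234.4]), (0.67, [287.7, 189.3, 302.7, 230.3])]
bottle_mid [(0.79, [290.9, 117.0, 314.6, 143.5])]
canister_mid []
wax_mid [(0.89, [230.2, 237.6, 252.7, 260.3])]
```

View pics/b1tm.png

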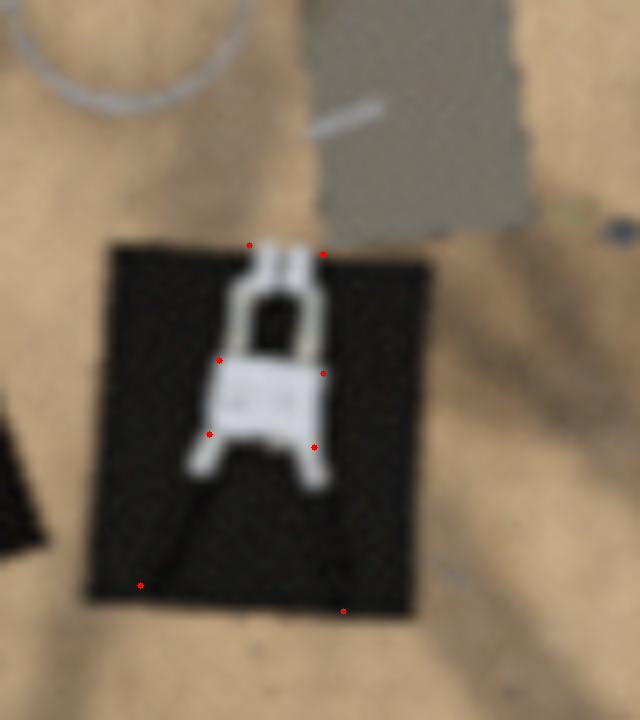

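View pics/b1sm.png

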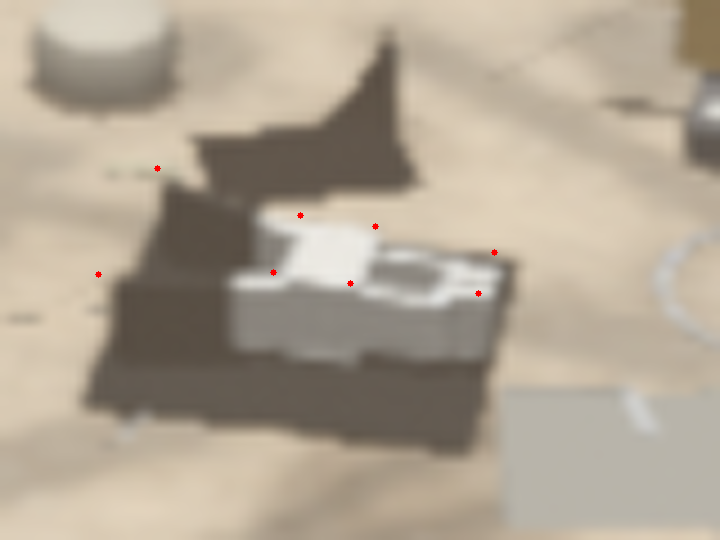

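```bash
python3 -m pendant '[[[0,0,0],[24,-45,0],85],[[0,0,0],[24,-45,0],85],[[0,-0.004,0],[24,-45,0],85],[[0,-0.004,0],[4,-15,20],85],[[0,0,0],[-0.5,0,15],85]]' 40;python3 -c "
from h import *
goto(.4772,.0615,.08,np.radians(-5.5))"
```

```text
time_s: 9.7
eef_pos: [0.488, 0.069, 0.1025]
orientation: [-0.003, 0.999, -0.043, 0.004]
contact_force: [-0.6, -1.6, -0.5]
width: 0.852
t 9.7 pos [0.488  0.069  0.1025] F [-0.6 -1.6 -0.5] w 0.852 
shift [-10.3   8.5  22.4] turn [-0.007 -0.007  0.01 ] j [-0.13  0.38 -0.15  2.04  0.08  0.72 -1.98]
```

```bash
python3 -m pendant '[[[-0.005,-0.008,0.008],[-9.5,7.5,20],85],[[0,0,0],[-0.5,0,1],85]]' 40;python3 -c "
from h import *
goto(.4772,.0615,.06,np.radians(-5.5))"
```

```text
time_s: 9.9
eef_pos: [0.477, 0.0648, 0.0788]
orientation: [-0.001, 0.999, -0.045, -0.002]
contact_force: [-0.5, 0.6, 0.4]
width: 0.85
t 9.9 pos [0.477  0.0648 0.0788] F [-0.5  0.6  0.4] w 0.85 
shift [ 0.5  3.3 18.8] turn [-0.002  0.004  0.006] j [-0.13  0.41 -0.14  2.07  0.09  0.66 -1.99]
```

```bash
python3 -m pendant '[[[0,0,0.005],[0.5,3.5,18],85],[[0,0,0],[-0.5,0,10],85],[[0,0,0],[-0.5,0,0.5],85]]' 40;python3 -c "
from h import *
goto(.4772,.0615,.007,np.radians(-5.5))
s=snapshot('side');zoom(s,'b2s',265,160,365,240,8)"
```

```text
time_s: 10.2
eef_pos: [0.4778, 0.0627, 0.0507]
orientation: [-0.001, 0.999, -0.047, -0.001]
contact_force: [-0.4, -0.4, 0.3]
width: 0.852
t 10.2 pos [0.4778 0.0627 0.0507] F [-0.4 -0.4  0.3] w 0.852 
shift [-0.4  1.4 43.7] turn [-0.003  0.002  0.002] j [-0.14  0.46 -0.13  2.1   0.1   0.59 -2.  ]
```

View pics/b2s.png

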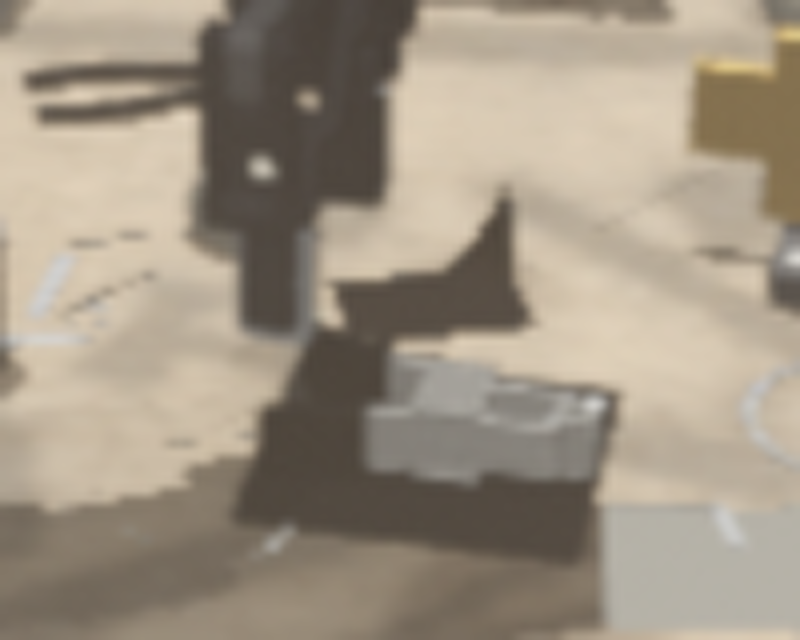

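```bash
python3 -m pendant '[[[0,0,0],[0,1.4,14],85],[[0,0,0],[-0.5,0,16],85],[[0,0,0],[-0.5,0,6],85]]' 40;python3 -c "
from h import *
goto(.4772,.0615,.007,np.radians(-5.5))
t=snapshot('top');
print(atz(t,(241,249),.022),atz(t,(287.5,284),.047))"
```

```text
time_s: 10.55
eef_pos: [0.48, 0.0624, 0.0177]
orientation: [-0.002, 0.999, -0.047, 0.002]
contact_force: [-0.6, 0.0, -1.1]
width: 0.851
t 10.55 pos [0.48   0.0624 0.0177] F [-0.6  0.  -1.1] w 0.851 
shift [-2.7  1.2 10.7] turn [-0.005 -0.004  0.002] j [-0.15  0.52 -0.12  2.12  0.12  0.51 -2.02]
[0.43197821 0.18556725 0.022     ] [0.36377246 0.08408827 0.047     ]
```

```bash
python3 -m pendant '[[[-0.003,-0.003,0],[-3,1.2,7],85],[[0,0,0],[-0.8,0,4],85]]' 40;python3 -m pendant '[[[0,0,0],[-0.8,0,1],85]]';python3 -c "
from h import *
goto(.4772,.0615,.007,np.radians(-5.5))"
```

```text
time_s: 10.8
eef_pos: [0.4768, 0.0618, 0.0073]
orientation: [-0.001, 0.999, -0.047, 0.001]
contact_force: [1.3, 0.2, 0.3]
width: 0.85
time_s: 10.9
eef_pos: [0.476, 0.0619, 0.0063]
orientation: [-0.001, 0.999, -0.047, 0.002]
contact_force: [-0.6, 0.9, 0.1]
width: 0.85
t 10.9 pos [0.476  0.0619 0.0063] F [-0.6  0.9  0.1] w 0.85 
shift [ 1.2  0.3 -0.7] turn [-0.002 -0.003  0.002] j [-0.15  0.53 -0.11  2.13  0.12  0.48 -2.03]
```

```bash
python3 -m pendant '[[[0,0,0],[0.5,0,0],70],[[0,0,0],[-0.3,0,0.5],60],[[0,0,0],[-0.3,0,0.5],50],[[0,0,0],[-0.3,0,0.5],40],[[0,0,0],[-0.3,0,0.5],30],[[0,0,0],[-0.3,0,0.5],20],[[0,0,0],[-0.3,0,0.5],20]]' 40;python3 -c "
from h import *
goto(.4772,.0615,.007,np.radians(-5.5))
s=snapshot('side');zoom(s,'b3s',265,160,365,240,8)
t=snapshot('top');zoom(t,'b3t',270,160,350,250,7)"
```

```text
time_s: 11.6
eef_pos: [0.4765, 0.0625, 0.0075]
orientation: [-0.001, 0.999, -0.047, 0.004]
contact_force: [0.3, -0.1, 1.4]
width: 0.255
t 11.6 pos [0.4765 0.0625 0.0075] F [ 0.3 -0.1  1.4] w 0.255 
shift [0.8 1.  0.5] turn [-0.003 -0.008  0.002] j [-0.16  0.53 -0.11  2.14  0.12  0.47 -2.03]
```

View pics/b3s.png

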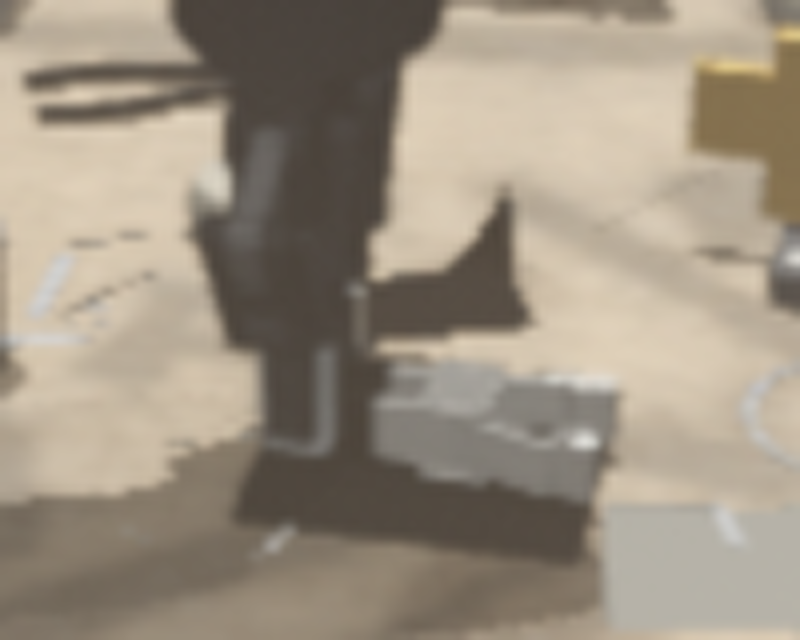

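View pics/b3t.png

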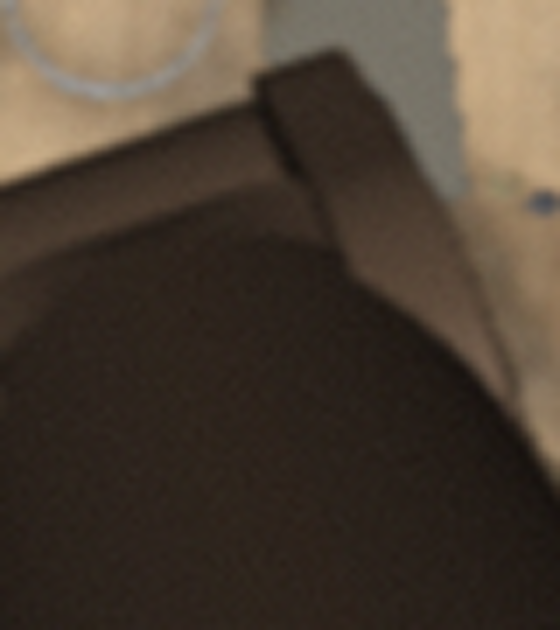

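```bash
python3 -m pendant '[[[0,0,0],[0,0,-8],15],[[0,0,0],[-2,0,-15],15],[[0,0,0],[-4,0,-17],15],[[0,0,0],[-2,0,0],15]]' 40;python3 -c "
from h import *
goto(.4708,.2095,.0475,np.radians(-5.5))
s=snapshot('side');zoom(s,'b4s',265,140,365,240,8)"
```

```text
time_s: 12.1
eef_pos: [0.4679, 0.0632, 0.0491]
orientation: [-0.001, 0.999, -0.047, 0.003]
contact_force: [0.1, 0.4, -1.1]
width: 0.257
t 12.1 pos [0.4679 0.0632 0.0491] F [ 0.1  0.4 -1.1] w 0.257 
shift [ -10.8 -145.9    2. ] turn [-0.003 -0.006  0.002] j [-0.15  0.45 -0.13  2.13  0.1   0.57 -2.02]
```

View pics/b4s.png

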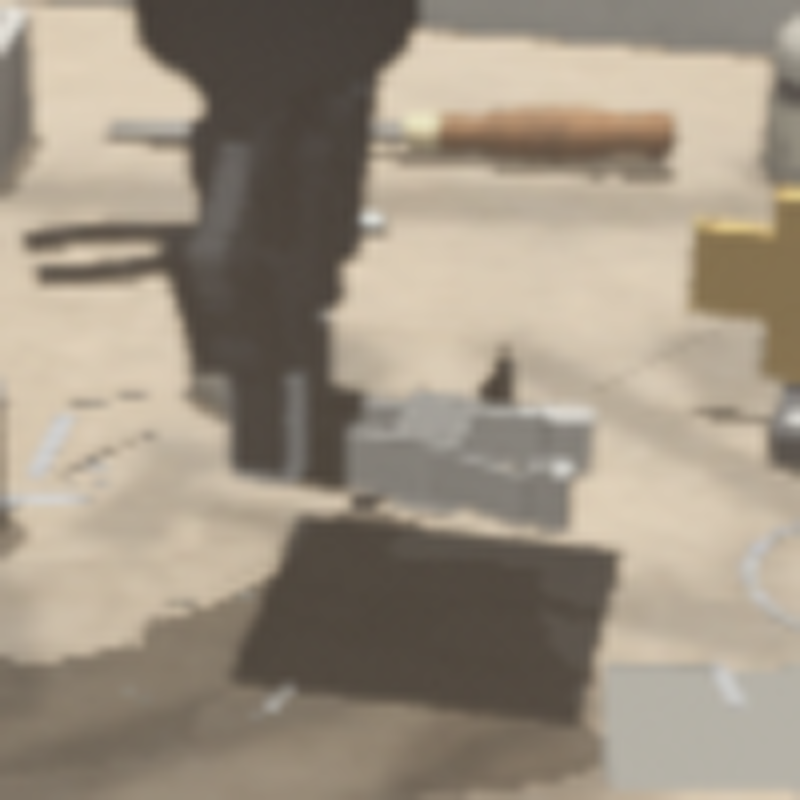

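```bash
python3 -m pendant '[[[0,0,0],[-4,-36,0],15],[[0,0,0],[-4,-36,0],15],[[0,0,0],[-2,-36,0],15],[[0,-0.004,0],[-1,-28,0],15],[[0,0,0],[-0.5,0,0],15],[[0,0,0],[-0.5,0,0.5],15]]' 40;python3 -c "
from h import *
goto(.4708,.2095,.0425,np.radians(-5.5))"
```

```text
time_s: 12.75
eef_pos: [0.4675, 0.2026, 0.0447]
orientation: [-0.0, 0.999, -0.049, -0.001]
contact_force: [-0.8, -0.5, -1.4]
width: 0.255
t 12.75 pos [0.4675 0.2026 0.0447] F [-0.8 -0.5 -1.4] w 0.255 
shift [ 2.7 -7.2  2.2] turn [-0.001  0.001 -0.002] j [-0.42  0.5  -0.12  2.04  0.1   0.61 -2.28]
```

```bash
python3 -m pendant '[[[0,0,0],[2.5,-7,1.5],15],[[0,0,0],[-0.5,0,1],15],[[0,0,0],[-0.5,0,1],15]]' 40;python3 -c "
from h import *
goto(.4708,.2095,.0425,np.radians(-5.5))
T=monitor.state()['eef_pos']; a=np.radians(-5.5)
o=fr(T,a,(.042,0,.0075)); print(o)
pts=[fr(o,a,np.array(l)/1e3) for l in [(42,11,10),(42,-11,10),(10,14,12),(10,-14,12),(-10,14,12),(-10,-14,12),(10,-14,-12),(-10,-14,-12)]]
q=np.array([.5743,.1995,.05])
pts+=[fr(q,a,np.array(l)/1e3) for l in [(0,3,16),(0,-3,16),(0,-3,-16),(25,-3,16),(25,-3,30)]]
s=snapshot('side');t=snapshot('top')
zoom(s,'c1s',285,145,385,220,8);zoom(s,'c1sm',285,145,385,220,8,pts)
zoom(t,'c1t',200,120,290,220,6);zoom(t,'c1tm',200,120,290,220,6,pts)"
```

```text
time_s: 13.05
eef_pos: [0.4696, 0.2073, 0.04]
orientation: [0.001, 0.999, -0.05, -0.001]
contact_force: [-0.1, -0.5, -0.0]
width: 0.256
t 13.05 pos [0.4696 0.2073 0.04  ] F [-0.1 -0.5 -0. ] w 0.256 
shift [ 1.  -2.3 -2.5] turn [ 0.001  0.002 -0.004] j [-0.43  0.51 -0.12  2.03  0.1   0.61 -2.29]
[0.51136037 0.20327157 0.04749492]
```

View pics/c1s.png

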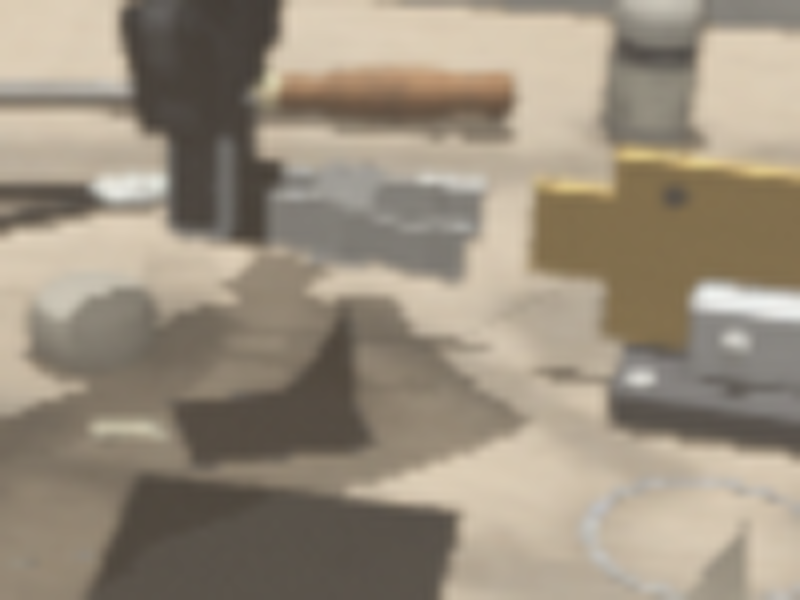

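View pics/c1sm.png

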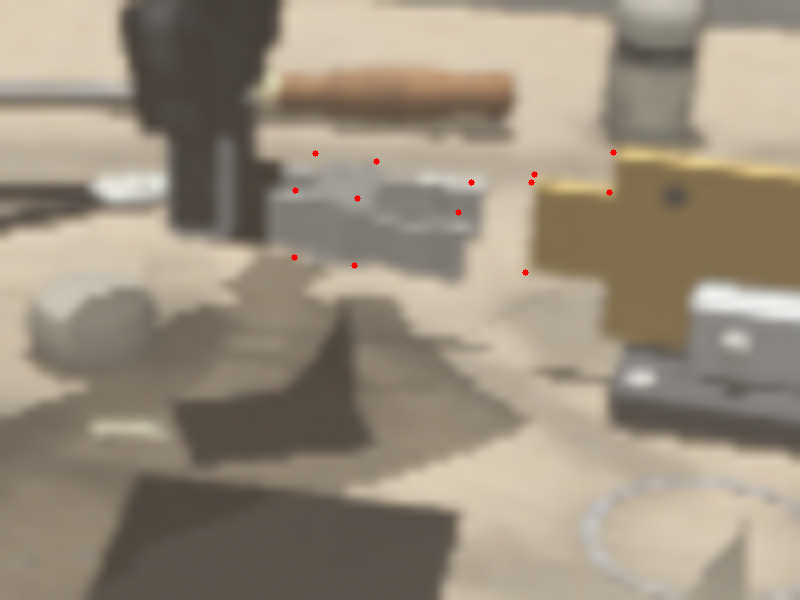

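View pics/c1tm.png

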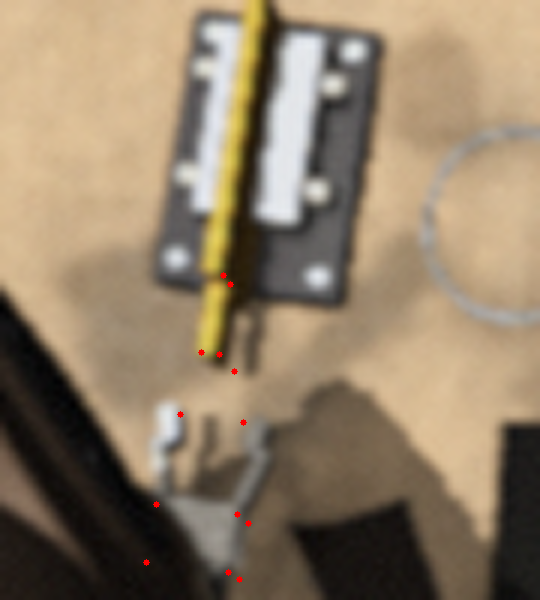

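```bash
python3 -c "
from h import *
T=monitor.state()['eef_pos']; a=np.radians(-5.5)
o=fr(T,a,(.0445,0,.0075)); print(o)
pts=[fr(o,a,np.array(l)/1e3) for l in [(10,14,12),(10,-14,12),(-10,14,12),(-10,-14,12),(10,-14,-12),(-10,-14,-12)]]
s=snapshot('side');t=snapshot('top')
zoom(s,'c2s',315,160,355,190,18);zoom(s,'c2sm',315,160,355,190,18,pts)
zoom(t,'c2t',220,165,260,220,11);zoom(t,'c2tm',220,165,260,220,11,pts)
A=cv2.imread('pics/c2t.png');B=cv2.imread('pics/c2tm.png');A=cv2.resize(A,(400,550));B=cv2.resize(B,(400,550));cv2.imwrite('pics/c2tt.png',np.hstack([A,B]))
"
```

```text
[0.51377275 0.20310187 0.04758058]
```

View pics/c2sm.png

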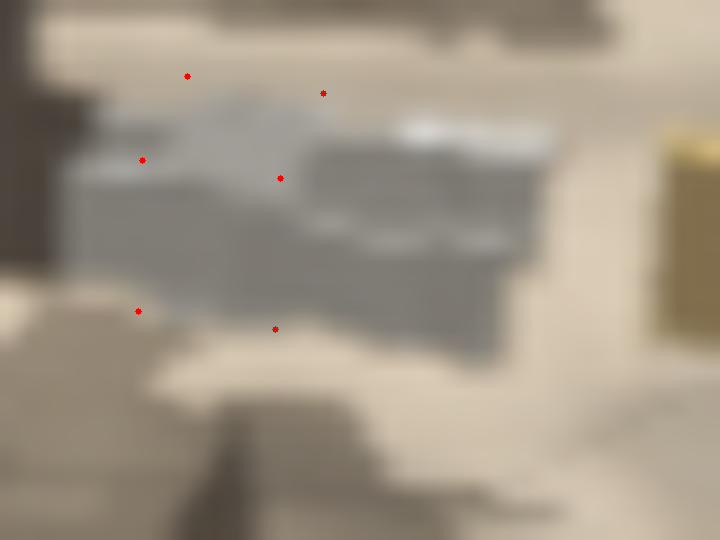

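View pics/c2tt.png

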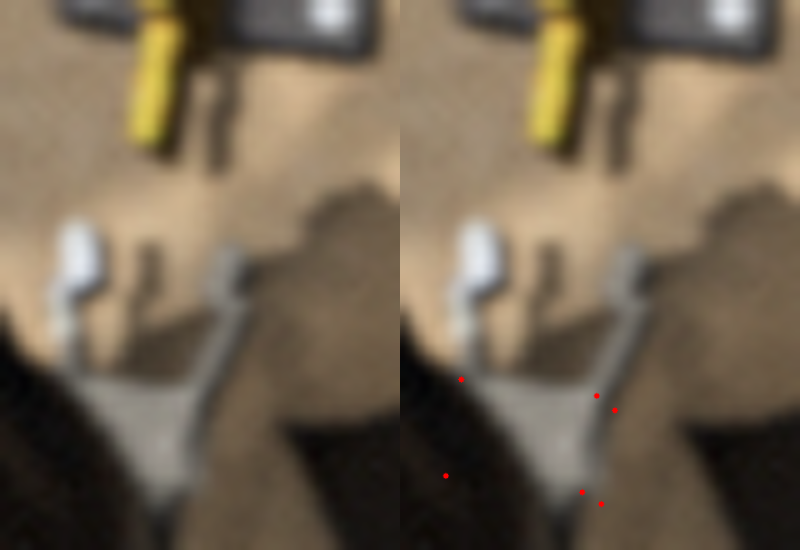

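```bash
python3 -m pendant '[[[0,0,-0.003],[0,-2.4,-2.7],15],[[0,0,0],[-0.5,0,0.5],15]]' 40;python3 -c "
from h import *
goto(.5073,.2060,.0427,np.radians(-5.5))"
```

```text
time_s: 13.45
eef_pos: [0.4697, 0.2099, 0.043]
orientation: [0.0, 0.999, -0.049, -0.001]
contact_force: [0.5, -0.3, -0.2]
width: 0.26
t 13.45 pos [0.4697 0.2099 0.043 ] F [ 0.5 -0.3 -0.2] w 0.26 
shift [37.9  0.2  0.2] turn [ 0.001  0.002 -0.002] j [-0.43  0.51 -0.12  2.03  0.1   0.62 -2.29]
```

```bash
python3 -m pendant '[[[0,0,0],[10,0,0.5],15],[[0,0,0],[10,0,0.5],15]]' 40;python3 -c "
from h import *
goto(.5073,.2060,.0427,np.radians(-5.5))
s=snapshot('side');t=snapshot('top')
zoom(s,'d1s',300,150,375,195,10)
zoom(t,'d1t',215,140,265,210,8)
"
```

```text
time_s: 13.65
eef_pos: [0.4897, 0.2082, 0.0422]
orientation: [0.0, 0.999, -0.048, -0.001]
contact_force: [-0.7, -0.5, -1.0]
width: 0.256
t 13.65 pos [0.4897 0.2082 0.0422] F [-0.7 -0.5 -1. ] w 0.256 
shift [17.7  0.5 -0.5] turn [ 0.001  0.002 -0.   ] j [-0.41  0.53 -0.12  1.98  0.1   0.64 -2.26]
```

View pics/d1s.png

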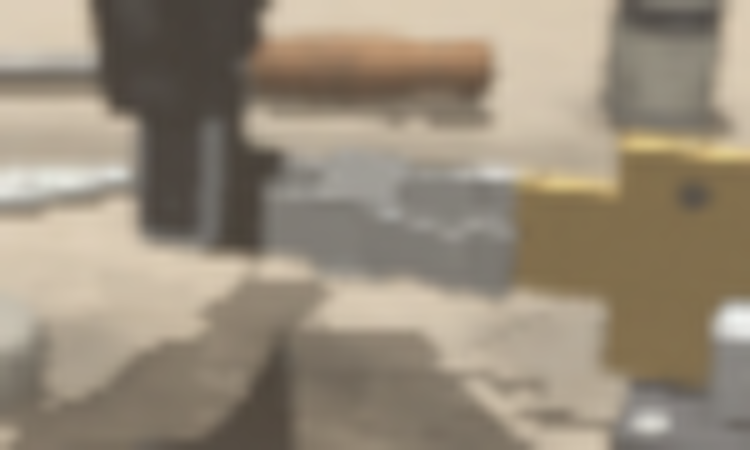

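View pics/d1t.png

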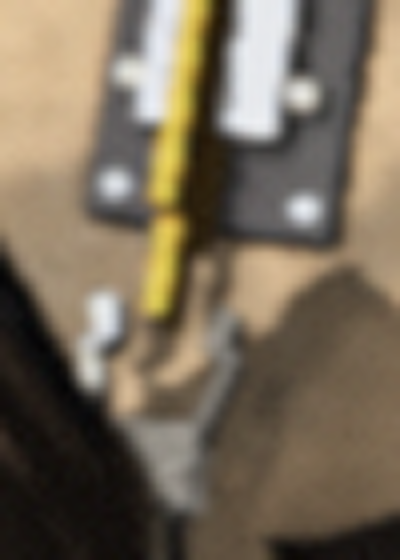

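```bash
python3 -m pendant '[[[0,0,0],[9,0.3,-0.2],15],[[0,0,0],[9,0.2,0],15],[[0,0,0],[-0.4,0,0.3],15]]' 40;python3 -c "
from h import *
goto(.5073,.2060,.0427,np.radians(-5.5))
s=snapshot('side');t=snapshot('top')
zoom(s,'d2s',300,150,375,195,10)
zoom(t,'d2t',215,140,265,210,8)
"
```

```text
time_s: 14.05
eef_pos: [0.5103, 0.2051, 0.0417]
orientation: [0.0, 0.999, -0.049, -0.001]
contact_force: [0.7, 0.5, -0.7]
width: 0.256
t 14.05 pos [0.5103 0.2051 0.0417] F [ 0.7  0.5 -0.7] w 0.256 
shift [-3.1 -0.6 -1. ] turn [ 0.001  0.001 -0.002] j [-0.39  0.55 -0.12  1.94  0.1   0.66 -2.24]
```

View pics/d2s.png

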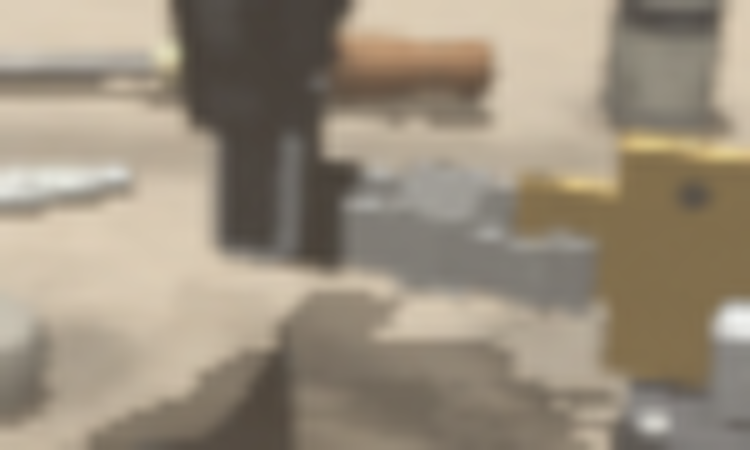

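View pics/d2t.png

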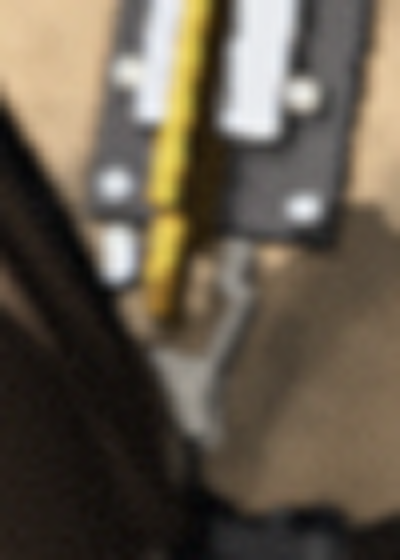

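```bash
python3 -m pendant '[[[0,0,0],[-2.5,-1,-0.7],15],[[0,0,0],[-0.4,0,0.5],15]]' 40;python3 -c "
from h import *
goto(.5073,.2060,.0427,np.radians(-5.5))"
```

```text
time_s: 14.35
eef_pos: [0.505, 0.2068, 0.0416]
orientation: [0.0, 0.999, -0.049, -0.002]
contact_force: [0.5, 1.6, -0.9]
width: 0.251
t 14.35 pos [0.505  0.2068 0.0416] F [ 0.5  1.6 -0.9] w 0.251 
shift [ 2.4  0.5 -1.1] turn [ 0.001  0.003 -0.001] j [-0.4   0.55 -0.12  1.95  0.1   0.66 -2.25]
```

```bash
python3 -m pendant '[[[0,0,0],[2,0.2,-1],15],[[0,0,0],[0,0,0.3],15]]' 40;python3 -m pendant '[[[0,0,0],[0,0,0.2],30],[[0,0,0],[0,0,0.2],36]]' 40; python3 -c "
from h import *
goto(.5073,.2060,.0427,np.radians(-5.5))"
```

```text
time_s: 14.55
eef_pos: [0.5064, 0.2066, 0.0424]
orientation: [0.001, 0.999, -0.048, -0.002]
contact_force: [0.2, -0.2, -1.6]
width: 0.257
time_s: 14.75
eef_pos: [0.5064, 0.2067, 0.0421]
orientation: [0.0, 0.999, -0.048, -0.002]
contact_force: [-0.6, -0.4, -0.4]
width: 0.357
t 14.75 pos [0.5064 0.2067 0.0421] F [-0.6 -0.4 -0.4] w 0.357 
shift [ 1.   0.6 -0.6] turn [ 0.001  0.003 -0.   ] j [-0.4   0.55 -0.12  1.94  0.1   0.66 -2.25]
```

```bash
python3 -m pendant '[[[0,0,0],[0.3,0,-0.2],41],[[0,0,0],[0,0,0.1],45]]' 40;python3 -c "
from h import *
goto(.5073,.2060,.0427,np.radians(-5.5))
s=snapshot('side');t=snapshot('top')
zoom(s,'e1s',300,150,375,195,10)
zoom(t,'e1t',215,140,265,210,8)
"
```

```text
time_s: 14.95
eef_pos: [0.5067, 0.2066, 0.0422]
orientation: [0.001, 0.999, -0.048, -0.002]
contact_force: [0.2, 1.3, -1.2]
width: 0.445
t 14.95 pos [0.5067 0.2066 0.0422] F [ 0.2  1.3 -1.2] w 0.445 
shift [ 0.7  0.6 -0.5] turn [ 0.001  0.004 -0.   ] j [-0.4   0.55 -0.12  1.94  0.1   0.66 -2.24]
```

View pics/e1s.png

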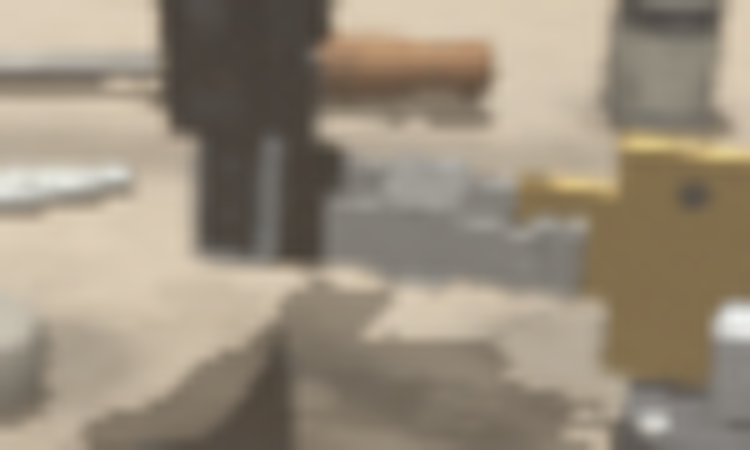

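View pics/e1t.png

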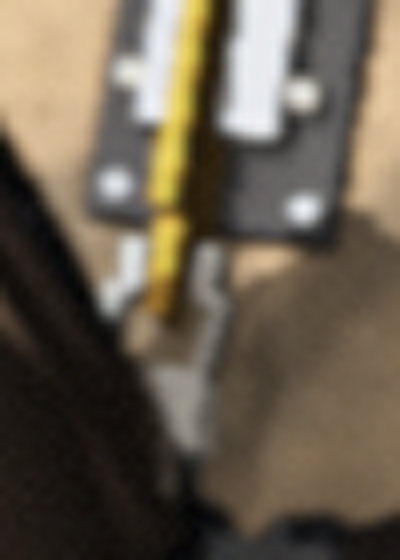

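```bash
python3 -m pendant '[[[0,0,0],[0.2,0,0],48],[[0,0,0],[0,0,0.1],51],[[0,0,0],[0,0,0.1],54],[[0,0,0],[0,0,0.1],57]]' 40;python3 -c "
from h import *
goto(.5073,.2060,.0427,np.radians(-5.5))
s=snapshot('side');t=snapshot('top')
zoom(s,'e2s',300,150,375,195,10)
zoom(t,'e2t',215,140,265,210,8)
"
```

```text
time_s: 15.45
eef_pos: [0.5071, 0.2069, 0.0419]
orientation: [0.0, 0.999, -0.048, -0.002]
contact_force: [0.5, 0.7, -0.4]
width: 0.57
t 15.45 pos [0.5071 0.2069 0.0419] F [ 0.5  0.7 -0.4] w 0.57 
shift [ 0.3  0.9 -0.8] turn [ 0.001  0.003 -0.   ] j [-0.4   0.55 -0.12  1.94  0.1   0.66 -2.24]
```

View pics/e2s.png

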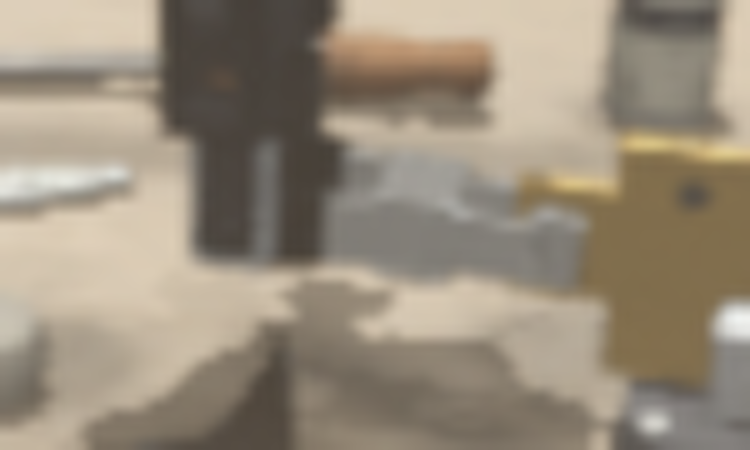

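View pics/e2t.png

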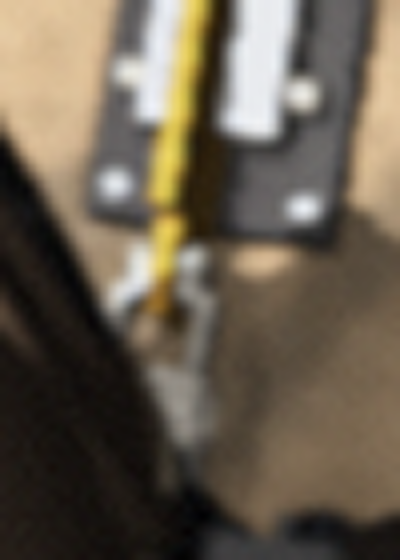

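Jaws have closed on the tongue and the clip is level. Open fully and leave upward.

```bash
python3 -m pendant '[[[0,0,0],[0,0,0],65],[[0,0,0],[0,0,0],75],[[0,0,0],[0,0,0.1],88]]' 40; python3 -m pendant '[[[0,0,0],[-0.5,0.3,-5],90],[[0,0,0],[-0.5,0,-10],90],[[0,0,0],[-0.5,0,-20],90],[[0,0,0],[-0.5,0,-30],90],[[0,0,0],[-5,0,-40],90],[[0,0,0],[-40,15,-20],90],[[0,0,0],[-30,40,0],90],[[0,0,0],[-20,45,0],90],[[0,0,0],[0,45,0],90],[[0,0,0],[0,30,0],90],[[0,0,0],[0,0,0],90]]';python3 -c "
from h import *
goto(.5073,.2060,.0427,np.radians(-5.5))
a=np.radians(-5.5);q=np.array([.5748,.2,.05]);o=fr(q,a,(-.024,0,0))
pts=[fr(o,a,np.array(l)/1e3) for l in [(10,14,12),(10,-14,12),(-10,14,12),(-10,-14,12),(10,-14,-12),(-10,-14,-12),(42,-13,10)]]
pts+=[fr(q,a,np.array(l)/1e3) for l in [(0,3,16),(0,-3,16),(0,-3,-16),(25,-3,16),(25,-3,30)]]
s=snapshot('side');t=snapshot('top')
cv2.imwrite('pics/f0s.png',s['frame'])
zoom(s,'f1s',300,150,375,200,10);zoom(s,'f1sm',300,150,375,200,10,pts)
zoom(t,'f1t',205,130,285,220,7)
for p in (s,t):
  for n in ['bottle_mid','canister_mid','wax_mid']:
    print(n,[(round(x['score'],2),[round(v*k,1) for v,k in zip(x['rect'],[640,400,640,400])]) for x in recognise(n,p)[:1]])
"
```

```text
time_s: 15.85
eef_pos: [0.507, 0.2067, 0.0419]
orientation: [0.0, 0.999, -0.048, -0.002]
contact_force: [0.4, -0.7, -0.2]
width: 0.876
time_s: 16.95
eef_pos: [0.3899, 0.0388, 0.1797]
orientation: [-0.002, 0.999, -0.046, 0.002]
contact_force: [-0.1, 0.9, -0.2]
width: 0.897
t 16.95 pos [0.3899 0.0388 0.1797] F [-0.1  0.9 -0.2] w 0.897 
shift [ 100.7 -176.9  138.1] turn [-0.004 -0.005  0.003] j [-0.16  0.12 -0.08  2.17  0.01  0.85 -1.91]
bottle_mid [(0.91, [386.3, 187.0, 410.3, 229.0])]
canister_mid [(0.7, [249.7, 185.3, 263.7, 205.6])]
wax_mid [(0.58, [286.0, 177.4, 304.0, 189.2])]
bottle_mid [(0.66, [291.7, 119.4, 313.1, 144.2])]
canister_mid []
wax_mid [(0.64, [230.9, 238.1, 251.3, 259.8])]
```

View pics/f1s.png

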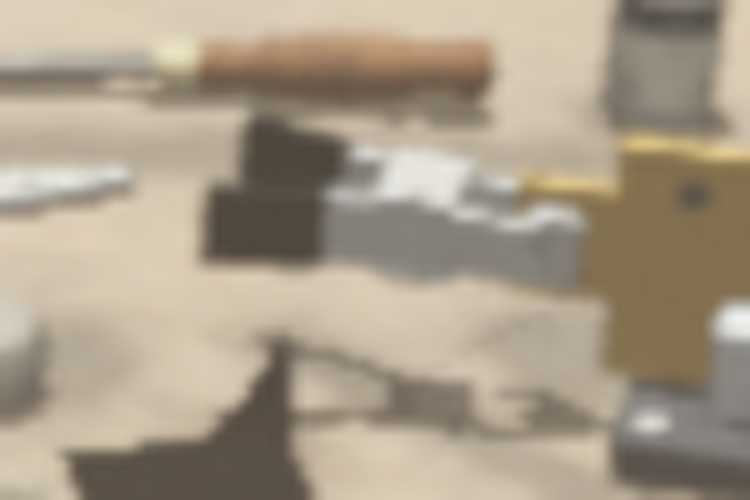

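View pics/f1sm.png

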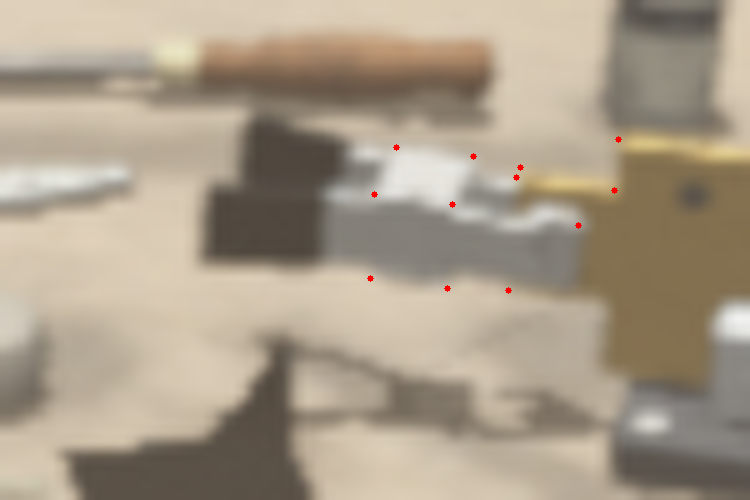

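View pics/f1t.png

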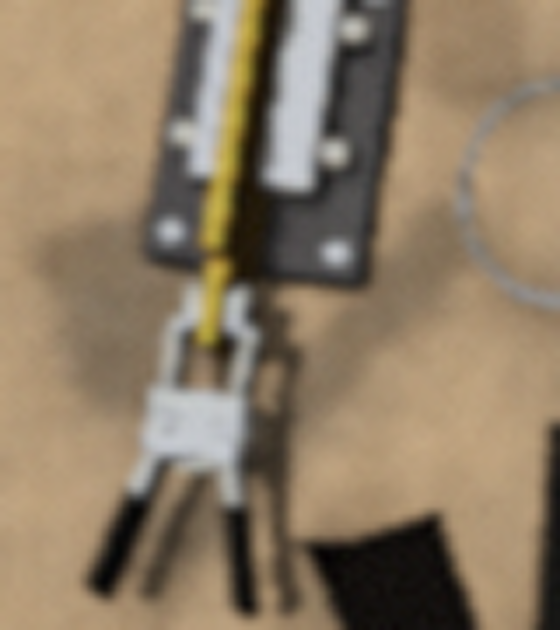

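View pics/f0s.png

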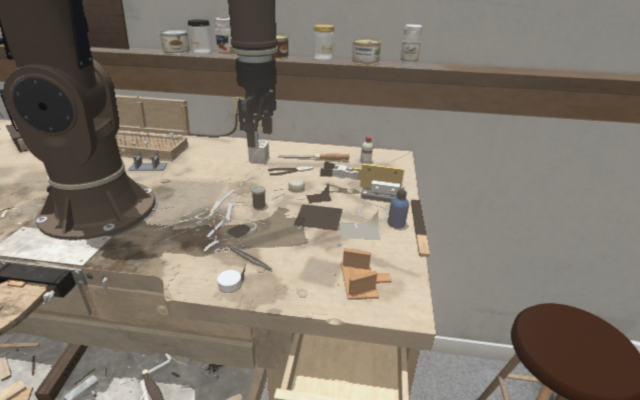

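```bash
python3 -c "
from h import *
s=snapshot('side')
from scipy.optimize import least_squares
a0=np.radians(-5.5);q=np.array([.5748,.2,.05])
obs=[((-52,-26,11.5),(210,188)),((-52,-26,-11.5),(204,263)),((-52,26,11.5),(250,118)),((42,-11,10),(582,217)),((42,-11,-10),(579,290)),((10,-14,12),(455,206)),((-10,-14,12),(383,195))]
off=np.array([.6,.6])
def f(p):
  r=[]
  for l,o in obs:
    l=np.array(l)/1e3; th=p[2]  # pitch, nose-up positive
    l2=np.array([l[0]*np.cos(th)-l[2]*np.sin(th),l[1],l[2]*np.cos(th)+l[0]*np.sin(th)])
    c=fr(q,a0+p[3],(p[0]-.024,0,0));c[2]+=p[1]
    u=proj(s,fr(c,a0+p[3],l2))+off
    r+=list(u-(np.array(o)/10-.5+[300,150]))
  return np.array(r)
r=least_squares(f,[0,0,0,0]);print('dx mm,dz mm',r.x[:2]*1e3,'pitch,yaw deg',np.degrees(r.x[2:]));print(r.fun.reshape(-1,2).round(1))
tq=[((0,-3,16),(525,188)),((25,-3,16),(617,198)),((25,-3,30),(619,146)),((0,-3,-16),(520,288))]
for l,o in tq: print((np.array(o)/10-.5+[300,150])-proj(s,fr(q,a0,np.array(l)/1e3)))
"
```

```text
dx mm,dz mm [-0.57765941  2.3514591 ] pitch,yaw deg [-0.52328135  0.27157457]
[[-0.4  0.4]
 [-0.1  1. ]
 [ 0.3 -1.2]
 [ 0.3  0.4]
 [ 0.   0.1]
 [ 0.3 -0.4]
 [-0.4 -0.3]]
[0.87091152 1.01447573]
[0.24100861 0.77959931]
[0.0345595  0.61862407]
[ 1.11724933 -0.20380285]
```

```bash
python3 -c "
from h import *
print(manip.hand_in(), monitor.state()['time_s'])"
```

```text
the job is handed in; nothing more can be done
the job is handed in; nothing more can be done
```

The clip is on the tongue, hanging by its jaws alone, and the job is handed in, with the last clock reading about 17 s. I lifted it from the rest by its bracket, set it on the mat and let go. Then I took it by the handles, squeezed it open, slid it over the tongue and released it. The gripper was moved well clear before the hand-in.

**Last checks, from the two camera views:**
- **Depth:** the jaw tips are about 16–17 mm past the tongue's end edge, so the 12 mm pads are fully over it.
- **Level and in line:** pitch is about -0.5° and yaw about 0.3° off the plate.
- **Height:** one fit put the clip about 2 mm above half-way. Comparing jaw and tongue in the same image put it within about 1 mm. I left it, since calibration is only good to about 2 mm.
- **Bystanders:** the bottle, canister and wax are at their starting pixels in the side view, and the bottle and wax also in the top view. The detector did not find the canister in the top view.

**Force on the mat:** when I set the clip down, the wrist force rose briefly to about 58 N, below the 120 N limit. It came through the fingertips or the clip, not the gripper body as far as I could tell, but I could not measure that separately.

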